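Reset the tripped power box

TASK

One of the two bench power boxes has tripped: it is the one with the red lamp. With the fingertips only, push its yellow guard fully open, reach down into the well and press the orange reset key all the way down, holding it there for a full second, then push the guard fully shut again and draw clear. Pick nothing up, do not shove, lift or tip the box, and leave the green-lamp box and everything else on the bench as they are.

Things in the scene. Friction and masses are not known exactly. Their poses are not given: they have to be found in the camera images.
- red_box: grey bench power box, the tripped one, with the RED lamp. Loose but heavy (about 2.6 kg). 160 (x) by 250 (y) mm, flat deck 60 mm above the table. Origin: centre of its underside; z up, x away from the robot, y along the guard's slide. Lamp: 20 mm dome on the deck's far edge. Two 10 mm high rails along y at x = +-55 mm.
- red_well (a point): centre of the mouth of this box's square well, level with the deck, at x 0, y -47.5 mm of the box; the well is 46 x 46 mm and 36 mm deep, with the reset key standing in the middle of its floor; the shut guard covers it
- red_guard (a joint): opening of this box's yellow guard, m, along the box's +y: 0 = shut (over the well), 0.095 = fully open, well clear. A block 100 x 100 mm, underside 1 mm and top 25 mm above the deck, running between the rails with about 2 N friction and end stops; cannot lift out, stays where left, may start part open. Push its -y end face to open, its +y end face to shut.
- red_guard_top (a point): centre of the top face of this box's guard (moves with it), 85 mm above the table; the upright end faces lie 50 mm either side of it along the box's y
- red_key (a joint): how far this box's reset key is pressed, m: 0 = up, 0.006 = fully down; a spring pushes it back up (about 2.3 N to start it, 5 N fully down)
- red_key_top (a point): centre of the top of this box's round orange reset key, 26 mm across; at rest it lies 18 mm below the deck (42 mm above the table), fully pressed 24 mm below the deck
- green_box: grey bench power box, the healthy one, with the GREEN lamp; leave it alone. Loose but heavy (about 2.6 kg). 160 (x) by 250 (y) mm, flat deck 60 mm above the table. Origin: centre of its underside; z up, x away from the robot, y along the guard's slide. Lamp: 20 mm dome on the deck's far edge. Two 10 mm high rails along y at x = +-55 mm.
- green_well (a point): centre of the mouth of this box's square well, level with the deck, at x 0, y -47.5 mm of the box; the well is 46 x 46 mm and 36 mm deep, with the reset key standing in the middle of its floor; the shut guard covers it
- green_guard (a joint): opening of this box's yellow guard, m, along the box's +y: 0 = shut (over the well), 0.095 = fully open, well clear. A block 100 x 100 mm, underside 1 mm and top 25 mm above the deck, running between the rails with about 2 N friction and end stops; cannot lift out, stays where left, may start part open. Push its -y end face to open, its +y end face to shut.
- green_guard_top (a point): centre of the top face of this box's guard (moves with it), 85 mm above the table; the upright end faces lie 50 mm either side of it along the box's y
- green_key (a joint): how far this box's reset key is pressed, m: 0 = up, 0.006 = fully down; a spring pushes it back up (about 2.3 N to start it, 5 N fully down)
- green_key_top (a point): centre of the top of this box's round orange reset key, 26 mm across; at rest it lies 18 mm below the deck (42 mm above the table), fully pressed 24 mm below the deck
- screwdriver: loose screwdriver, 190 mm long, lying between the two boxes; origin under its middle
- wrench: loose steel wrench, 170 mm long, lying at the right side; origin under its middle
- spray_can: loose blue spray can, 56 mm across, 160 mm tall, at the far side; origin under its centre
- jar: loose amber jar with a red cap, 68 mm across, 85 mm tall, at the far side; origin under its centre
- tape_measure: loose green tape measure standing on edge at the left side, 70 x 36 x 66 mm; origin under its centre
- mug: loose blue mug, 80 mm across, 90 mm tall, at the far side; origin under its centre
- drill: loose orange cordless drill standing on its battery at the left side, about 210 mm tall; origin under its centre

How it is judged:
On the way, in this order (a step that is already met when the one before it is completed fails the run):
1. the red-lamp box's guard is pushed open, by at least 85 mm of its 95 mm (value of joint red_guard above 0.085 m), for 0.2 s.
2. with the guard open, the reset key is pressed down, by at least 4.5 mm of its 6 mm, for 0.8 s (value of joint red_key above 0.0045 m and value of joint red_guard above 0.06 m and contact force between the fingers and red_key above 0.5 N), for 0.8 s.
3. the guard is pushed shut, to within 8 mm, over the released key (value of joint red_guard below 0.008 m and value of joint red_key below 0.0015 m), for 0.2 s.
At the end, for the whole second after the job is handed in: The red-lamp box's guard is shut (within 8 mm), its key up again (1.5 mm), the box level and within 40 mm of its start. The green-lamp box, its guard and every other loose thing are within 30 mm of their starts; the green-lamp box's key is unpressed (2 mm) (all of step 3 and distance of red_box from where it was at the start of the episode below 0.04 m and angle between red_box's own z axis and vertical below 0.05 rad and linear speed of red_box below 0.01 m/s and distance of each of green_box, green_guard_top, screwdriver, wrench, spray_can, jar, tape_measure, mug, drill from where it was at the start of the episode below 0.03 m and value of joint green_key below 0.002 m); the robot touches nothing.
It fails at once if the red-lamp box is shoved more than 40 mm, lifted more than 10 mm or tipped more than 0.1 rad (distance of red_box from where it was at the start of the episode above 0.04 m or height (world z) of red_box above 0.01 m or angle between red_box's own z axis and vertical above 0.1 rad).
It fails at once if the green-lamp box or its guard is moved more than 30 mm, or its key pressed more than 2 mm (distance of any of green_box, green_guard_top from where it was at the start of the episode above 0.03 m or value of joint green_key above 0.002 m).
It fails at once if any other thing on the bench is moved more than 30 mm or lifted more than 10 mm (distance of any of screwdriver, wrench, spray_can, jar, tape_measure, mug, drill from where it was at the start of the episode above 0.03 m or height (world z) of any of screwdriver, wrench, spray_can, jar, tape_measure, mug, drill above 0.01 m).
It also fails if it takes over 54 s, if anything falls off the work surface, if the arm or the gripper's body presses on something with over 40 N, if the wrist force passes 120 N, or if a joint passes its speed limit or range.

ROBOT

A 6-joint arm with a two-finger parallel gripper is mounted at the origin on the work surface. World frame = base frame: x ahead of the robot, y to its left, z up, the work surface at z = 0. Lengths are in m, angles in rad, forces in N, time in s.
With the tool pointing down it reaches from about 0.2 to 0.875 m from the base axis. Payload 3.4 kg.
Tool frame: the origin (TCP) lies midway between the tips of the shut fingers; the grasp point (between the pads) lies env.hold_point_z behind it (env.hold_point_z is the distance from the TCP to the grasp point, in m); y points along the fingers, x is the direction in which the jaws open and shut, and the axes are right-handed (so a half turn about y gives the same grasp; the last joint's range is limited). The gripper opens to 94 mm and grips with 3 to 60 N. Pads are 16 mm wide; open, the fingers measure 119 mm over their backs; the gripper's body (75 mm by 177 mm) begins 78 mm behind the grasp point.
Start: joints at [1.22, 0.276, 1.505, -0, 1.361, -0.121], TCP at [0.131, 0.56, 0.205] pointing down, gripper open.
Joint ranges: [-2.89, 2.89], [-0.75, 2.08], [0.22, 2.7], [-1.18, 4.32], [0.11, 2.71], [-2.7, 2.7]. Speed limits (rad/s): [2.57, 2.57, 3.14, 3.14, 3.14, 3.14].

INTERFACE

Orientations are given as a 3x3 rotation matrix whose columns are the frame's x, y, z axes.
In Python, from bench import env, inverse_kinematics, eyes, hand_in, get_time_s, get_joint_pos, get_qd, get_joint_torque, get_tcp_pos, get_eef_rot, get_force, get_wrist_torque, get_gripper_width gives the robot as it stands. The module is installed in compiled form; this text tells all that it offers. Calls block until the motion is done:
- env.goto(position, orientation): joint-space move of the TCP to a pose.
- env.line_to(position, orientation=None, vel=0.15): straight line of the TCP; orientation=None keeps the orientation; vel is the mean speed in m/s.
- env.move_j(angles): joint-space move.
- env.set_gripper(opening, grasp_force=None): opening from 0.0 (shut) to 1.0 (fully open); grasp_force is the grip in N (None keeps the last); returns when the fingers have stopped.
- env.dwell(seconds).
- inverse_kinematics(position, orientation): joint angles nearest the present ones, or None.
- eyes.capture(name): name is "side" or "top"; returns the picture (420x560x3 uint8, red, green, blue); there is no depth.
- eyes.camera_model(name): a dict with "fx", "fy", "cx", "cy" (pixels), "extrinsics" (4x4, takes a point from camera to world coordinates). Camera axes: x right, y up, looking along -z (the intrinsics and any distortion apply to the point x, -y, -z); pixel columns grow to the right and rows downward; lengths in m; the calibration is good to about 2 mm. A picture is of the moment at which its call begins. camera_model takes no time and is no camera call.
A pose or a line that the arm cannot do raises env.Unreachable and nothing moves.
- hand_in(): hands the job in, once; it reports no verdict.
Trained networks look in the newest picture that a camera, given by its name, has taken for a name from the list of things; names that differ only in an ending like _2 or _b are one class to them, and where a whole thing is asked for, a point or a joint stands for the part that bears it (a point fixed in the world has none). Each returns a list of dicts, best first, with "p" (0 to 1); they miss things now and then, are a little off and sometimes report something else, mostly with a low value. They report only what shows in the picture. A call takes as long as a camera call.
- eyes.search_frame(camera, name): "extent" ([centre column, centre row, width, height] in pixels, round what is visible of it).
- eyes.silhouettes(camera, name): "pixels" (420x560 bool, what is visible of it) and "extent" ([centre column, centre row, width, height] in pixels, round what is visible of it).
- eyes.spot_point(camera, name): "uv" ([column, row] in pixels: a listed point, or the origin of a listed thing).
Readings, each from a call of its own:
- get_time_s(): time.
- get_joint_pos(): joint angles.
- get_qd(): joint speeds.
- get_joint_torque(): joint torques, N m.
- get_tcp_pos(): TCP position.
- get_eef_rot(): TCP orientation.
- get_force(): force on the tool from outside, world axes, zero at the start.
- get_wrist_torque(): the same for the moment, N m.
- get_gripper_width(): opening from 0.0 (shut) to 1.0 (fully open).
Only numpy, scipy, OpenCV 4.12 (cv2) and the standard library are available. Lean on these libraries where they do the work, as an engineer would, in place of code of your own. Each camera call takes 0.05 s, during which the arm holds its last target.

## Working session

There is one attempt and no reset: what is moved stays moved. The work goes in short steps, each a Python script; the robot and the scene stay as the last script left them, time stands still between calls to the robot, and variables do not carry over. Pictures are saved under pics/ and viewed, and the job is handed in when it is done.

```bash
mkdir -p pics
python3 - <<'E'
from bench import *
import cv2
for n in("side","top"):
    im=eyes.capture(n); cv2.imwrite(f"pics/{n}0.png",im[:,:,::-1])
    m=eyes.camera_model(n); print(n,{k:(v if k!="extrinsics" else v.tolist() if hasattr(v,'tolist') else v) for k,v in m.items()})
    for q in("red_box","green_box","red_guard_top","red_well","red_key_top","green_guard_top"):
        try: print(n,q,[(d["uv"],round(d["p"],2)) for d in eyes.spot_point(n,q)])
        except Exception as e: print(q,e)
print(get_time_s(),env.hold_point_z,get_eef_rot())
E
```

```text
side {'fx': 507.2721400300904, 'fy': 507.2721400300904, 'cx': 282.89939515152986, 'cy': 209.42765788034103, 'extrinsics': [[0.9765766806918839, 0.16024215094075087, -0.1435981886748733, 0.36577514298173974], [-0.21506762200780274, 0.7063843319863992, -0.6743642142700321, -1.0527573307645743], [-0.006626061630542008, 0.6894516869121508, 0.7243013645722739, 1.255969907471349], [0.0, 0.0, 0.0, 1.0]]}
side red_box [([262.0, 194.8], 0.71)]
side green_box [([289.2, 302.1], 0.7)]
side red_guard_top [([259.6, 181.4], 0.92)]
side red_well [([265.7, 193.0], 0.79)]
side red_key_top [([337.9, 231.9], 0.69), ([286.5, 300.8], 0.46), ([292.6, 369.9], 0.29)]
side green_guard_top [([291.0, 288.0], 0.98), ([263.4, 191.6], 0.19)]
top {'fx': 408.1661726684159, 'fy': 408.1661726684159, 'cx': 285.79741458922797, 'cy': 212.39985347924778, 'extrinsics': [[-0.020265511751399207, 0.991578344924189, -0.1279128410710194, 0.423207789506843], [-0.9997874196655283, -0.019612817586937344, 0.006360256665128437, 0.027557119916190777], [0.003797961558348305, 0.1280145431726704, 0.9917650186532565, 1.443151400710133], [0.0, 0.0, 0.0, 1.0]]}
top red_box [([232.0, 227.7], 0.94)]
top green_box [([362.7, 228.2], 0.79), ([377.3, 222.0], 0.7), ([163.6, 268.6], 0.67), ([228.7, 227.3], 0.5)]
top red_guard_top [([238.2, 222.7], 0.75)]
top red_well [([242.5, 224.3], 0.68)]
top red_key_top []
top green_guard_top [([372.9, 227.2], 0.86), ([252.7, 168.5], 0.34), ([292.3, 168.3], 0.15)]
0.7 0.0188 [[ 2.27789259e-01  5.05413225e-05 -9.73710455e-01]
 [ 9.73710438e-01  1.86356939e-04  2.27789264e-01]
 [ 1.92970470e-04 -9.99999981e-01 -6.76250435e-06]]
```

View pics/top0.png

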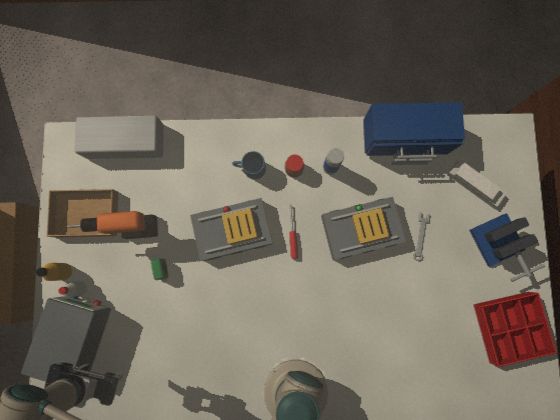

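View pics/side0.png

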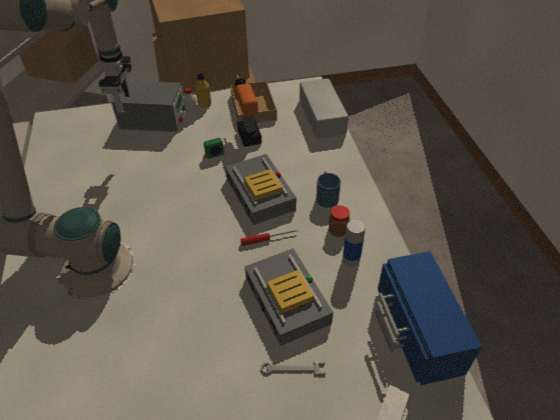

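```bash
cat > h.py <<'E'
from bench import *
import numpy as np, cv2
def ray(n,uv,z):
    m=eyes.camera_model(n);E=np.array(m["extrinsics"])
    d=E[:3,:3]@np.array([(uv[0]-m["cx"])/m["fx"],-(uv[1]-m["cy"])/m["fy"],-1]);o=E[:3,3]
    return o+d*(z-o[2])/d[2]
def proj(n,P):
    m=eyes.camera_model(n);E=np.array(m["extrinsics"])
    p=(np.atleast_2d(P)-E[:3,3])@E[:3,:3]
    return np.c_[m["cx"]+m["fx"]*p[:,0]/-p[:,2], m["cy"]-m["fy"]*p[:,1]/-p[:,2]]
E
python3 - <<'E'
from h import *
for n in("side","top"):
    im=eyes.capture(n)
    for q in("red_guard","red_box"):
        for d in eyes.silhouettes(n,q)[:3]:
            p=d["pixels"].astype(np.uint8)
            print(n,q,round(d["p"],2),d["extent"],p.sum())
            if d["p"]>.3: np.save(f"{n}_{q}_{int(d['extent'][0])}.npy",p)
    # yellow by colour
    hsv=cv2.cvtColor(im,cv2.COLOR_RGB2HSV)
    y=cv2.inRange(hsv,(15,130,110),(32,255,255)); c,_=cv2.findContours(y,0,2)
    for k in c:
        if cv2.contourArea(k)>150: print("yellow",cv2.minAreaRect(k))
for n,z,q,uv in(("top",.085,'g',(238.2,222.7)),("side",.085,'g',(259.6,181.4)),("top",0,'b',(232,227.7)),("side",0,'b',(262,194.8))): print(n,q,ray(n,uv,z))
u=eyes.capture("top")[190:275,180:415]; cv2.imwrite("pics/topz.png",cv2.resize(u,None,fx=3.4,fy=3.4,interpolation=3)[:,:,::-1])
u=eyes.capture("side")[140:345,210:340]; cv2.imwrite("pics/sidez.png",cv2.resize(u,None,fx=2.9,fy=2.9,interpolation=3)[:,:,::-1])
E
ls *.npy
```

```text
side red_guard 0.76 [263.3, 184.7, 38.4, 31.0] 759
side red_guard 0.2 [287.9, 300.2, 89.4, 95.7] 5088
side red_box 0.85 [260.8, 191.6, 65.5, 71.6] 3221
side red_box 0.6 [292.5, 291.3, 45.7, 40.0] 1284
side red_box 0.23 [264.4, 185.9, 40.1, 29.0] 794
yellow ((289.9137878417969, 288.53448486328125), (30.268341064453125, 37.6961555480957), 68.1985855102539)
yellow ((262.7884216308594, 181.8299560546875), (20.627498626708984, 32.22105407714844), 72.47443389892578)
top red_guard 0.69 [238.9, 225.4, 31.4, 37.4] 907
top red_box 0.89 [231.9, 229.7, 81.4, 66.6] 3606
yellow ((238.86801147460938, 225.7457275390625), (28.998889923095703, 29.786399841308594), 76.60750579833984)
yellow ((370.199951171875, 225.4000244140625), (29.64455795288086, 30.170791625976562), 74.74488067626953)
top g [0.56681292 0.17862445 0.085     ]
side g [0.54946388 0.18200654 0.085     ]
top b [0.55841597 0.21014619 0.        ]
side b [0.55838414 0.20222575 0.        ]
side_red_box_260.npy
side_red_box_292.npy
side_red_guard_263.npy
top_red_box_231.npy
top_red_guard_238.npy
```

```bash
cat > fit.py <<'E'
from h import *
from scipy.optimize import minimize
def pts(p,L):
    c,s=np.cos(p[2]),np.sin(p[2]); L=np.array(L,float)
    return L@np.array([[c,s,0],[-s,c,0],[0,0,1]])+[p[0],p[1],0]
def boxL(x0,x1,y0,y1,z0,z1): return [(x,y,z) for x in(x0,x1) for y in(y0,y1) for z in(z0,z1)]
def soft(hulls,S=8):
    m=np.zeros((420*1,560),np.float32); big=np.zeros((420*S//1,560*S),np.uint8) if 0 else None
    x0=150;y0=120;w=300;h=250
    b=np.zeros((h*S,w*S),np.uint8)
    for u in hulls:
        k=cv2.convexHull(((u-[x0-.5,y0-.5])*S).astype(np.float32)).astype(np.int32)
        cv2.fillConvexPoly(b,k,1)
    m[y0:y0+h,x0:x0+w]=cv2.resize(b.astype(np.float32),(w,h),interpolation=cv2.INTER_AREA)
    return m
def model(n,p):
    B=boxL(-.08,.08,-.125,.125,0,.06)
    gy=-.0475+p[3]
    G=boxL(-.05,.05,gy-.05,gy+.05,.061,.085)
    R=[boxL(s*.055-.004,s*.055+.004,-.12,.12,.06,.07) for s in(-1,1)]
    return soft([proj(n,pts(p,q)) for q in [B,G]+R]), soft([proj(n,pts(p,G))])
if __name__=="__main__":
    M={n:(np.load(f"{n}_red_box_{b}.npy").astype(float),np.load(f"{n}_red_guard_{g}.npy").astype(float)) for n,b,g in(("side",260,263),("top",231,238))}
    def run(cams):
        def cost(p):
            p=np.array(p)/[10,10,3,10]
            return sum(((a-b)**2).sum()/b.sum() for n in cams for a,b in zip(model(n,p),M[n]))
        best=None
        for yw in(.15,.25):
            r=minimize(cost,np.array([.56,.205,yw,0.005])*[10,10,3,10],method="Nelder-Mead",options=dict(initial_simplex=None,xatol=1e-3,fatol=1e-4,maxiter=400))
            if best is None or r.fun<best.fun: best=r
        return best.x/[10,10,3,10],best.fun
    for c in(("top",),("side",),("top","side")): 
        r=run(c); print(c,r)
    p=r[0]; print("yaw deg",np.degrees(p[2]))
    outs=[]
    for n in("top","side"):
        im=eyes.capture(n); x0,y0=(180,180) if n=="top" else (205,130)
        v=cv2.resize(im[y0:y0+95,x0:x0+100],None,fx=4,fy=4,interpolation=2)
        gy=-.0475+p[3]
        for L,c in(([(-.08,-.125,.06),(.08,-.125,.06),(.08,.125,.06),(-.08,.125,.06)],(0,255,255)),([(-.08,-.125,0),(.08,-.125,0),(.08,.125,0),(-.08,.125,0)],(0,255,0)),([(-.05,gy-.05,.085),(.05,gy-.05,.085),(.05,gy+.05,.085),(-.05,gy+.05,.085)],(255,0,255))):
            u=((proj(n,pts(p,L))-[x0-.5,y0-.5])*4).astype(np.int32); cv2.polylines(v,[u],True,c,1)
        outs.append(v)
    cv2.imwrite("pics/fit%d.png"%int(get_time_s()*100),np.hstack(outs)[:,:,::-1])
E
python3 fit.py; ls pics
```

```text
('top',) (array([0.54723718, 0.21736932, 0.23958725, 0.00519616]), np.float64(0.10756312480326875))
('side',) (array([0.54926865, 0.22015385, 0.20656976, 0.0050631 ]), np.float64(0.12429474064559524))
side0.png
sidez.png
top0.png
topz.pngTraceback (most recent call last):
  File "fit.py", line 34, in <module>
    r=run(c); print(c,r)
  File "fit.py", line 30, in run
    r=minimize(cost,np.array([.56,.205,yw,0.005])*[10,10,3,10],method="Nelder-Mead",options=dict(initial_simplex=None,xatol=1e-3,fatol=1e-4,maxiter=400))
    res = _minimize_neldermead(fun, x0, args, callback, bounds=bounds,
                               **options)
    fxr = func(xr)
    fx = function(np.copy(x), *(wrapper_args + args))
  File "fit.py", line 27, in cost
    return sum(((a-b)**2).sum()/b.sum() for n in cams for a,b in zip(model(n,p),M[n]))
  File "fit.py", line 27, in <genexpr>
    return sum(((a-b)**2).sum()/b.sum() for n in cams for a,b in zip(model(n,p),M[n]))
                                                                     ~~~~~^^^^^
  File "fit.py", line 21, in model
    return soft([proj(n,pts(p,q)) for q in [B,G]+R]), soft([proj(n,pts(p,G))])
                 ~~~~^^^^^^^^^^^^
  File "h.py", line 8, in proj
    m=eyes.camera_model(n);E=np.array(m["extrinsics"])
ValueError: time passes only in moves, steps and waits
```

```bash
sed -i 's/^def ray/_C={}\ndef cm(n):\n    if n not in _C: _C[n]=eyes.camera_model(n)\n    return _C[n]\ndef ray/; s/m=eyes.camera_model(n);/m=cm(n);/' h.py
sed -i 's/initial_simplex=None/initial_simplex=np.vstack([np.array([.552,.212,yw,.005])*[10,10,3,10]+d for d in np.vstack([np.zeros(4),np.diag([.15,.15,.2,.15])])])/' fit.py
python3 fit.py; ls pics
```

```text
('top',) (array([0.54952576, 0.20885141, 0.22198167, 0.01470199]), np.float64(0.04588189473293775))
('side',) (array([0.5519074 , 0.20958334, 0.21013981, 0.01774808]), np.float64(0.05637808379353072))
('top', 'side') (array([0.55060655, 0.20891999, 0.21503407, 0.01564352]), np.float64(0.12809995373543642))
yaw deg 12.32054443970106
fit120.png
side0.png
sidez.png
top0.png
topz.png
```

View pics/fit120.png

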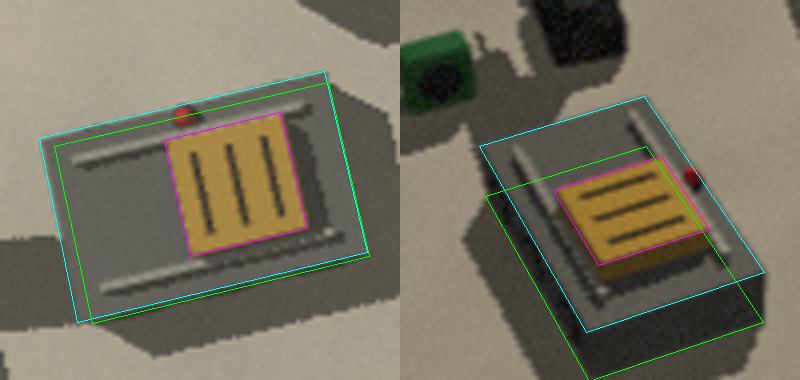

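```bash
cat > r.py <<'E'
from fit import *
P=[.5506,.2089,.2150]; Q0=.0156
def W(x,y,z): return pts(P,[(x,y,z)])[0]
def ROT(ang):
    a=P[2]+ang; x=np.array([np.cos(a),np.sin(a),0]); y=np.array([0,0,-1.]); return np.c_[x,y,np.cross(x,y)]
def boxf(f):
    c,s=np.cos(P[2]),np.sin(P[2]); return np.array([c*f[0]+s*f[1],-s*f[0]+c*f[1],f[2]])
def F(): return boxf(np.array(get_force()))
E
python3 - <<'E'
from r import *
print(get_joint_pos())
for a in(0,np.pi/2,np.pi,-np.pi/2):
    for pt in((0,-.107,.3),(0,-.107,.069),(0,.12,.069)):
        print(round(a,2),pt,np.round(inverse_kinematics(W(*pt),ROT(a)),2) if inverse_kinematics(W(*pt),ROT(a)) is not None else None)
print("drill",ray("top",(150,225),.05),ray("top",(120,222),.18))
env.set_gripper(0.0,20)
p=np.array(get_tcp_pos());print(p,get_gripper_width(),get_time_s(),get_force())
E
```

```text
[ 1.22002230e+00  2.75917485e-01  1.50491562e+00  7.24061362e-06
  1.36066225e+00 -1.21030813e-01]
0 (0, -0.107, 0.3) [ 0.06  0.25  1.31 -0.    1.58 -0.15]
0 (0, -0.107, 0.069) [ 0.06  0.39  1.69 -0.    1.06 -0.15]
0 (0, 0.12, 0.069) [ 0.44  0.44  1.61 -0.    1.09  0.23]
1.57 (0, -0.107, 0.3) [ 0.06  0.25  1.31 -0.    1.58 -1.73]
1.57 (0, -0.107, 0.069) [ 0.06  0.39  1.69 -0.    1.06 -1.73]
1.57 (0, 0.12, 0.069) [ 0.44  0.44  1.61 -0.    1.09 -1.34]
3.14 (0, -0.107, 0.3) None
3.14 (0, -0.107, 0.069) None
3.14 (0, 0.12, 0.069) None
-1.57 (0, -0.107, 0.3) [ 0.06  0.25  1.31 -0.    1.58  1.42]
-1.57 (0, -0.107, 0.069) [ 0.06  0.39  1.69 -0.    1.06  1.42]
-1.57 (0, 0.12, 0.069) [ 0.44  0.44  1.61 -0.    1.09  1.8 ]
drill [0.5685973  0.48432379 0.05      ] [0.56624638 0.53495775 0.18      ]
[0.13100288 0.55991474 0.2054852 ] 0.0018964370508247523 2.6167 [-0.65248908  0.07262784 -0.07489264]
```

Run:
```python
from r import *
p=np.array(get_tcp_pos())
env.line_to(p+[0,0,.1],vel=.3)
R=ROT(0); y0=-.0975+Q0-.008-.013
env.goto(W(0,y0,.26),R)
env.line_to(W(0,y0,.085),vel=.2)
for n in("top","side"):
    im=eyes.capture(n); c=proj(n,W(0,-.03,.07))[0].astype(int)
    cv2.imwrite(f"pics/{n}1.png",cv2.resize(im[c[1]-50:c[1]+50,c[0]-65:c[0]+65],None,fx=4.5,fy=4.5,interpolation=2)[:,:,::-1])
print(y0,get_time_s(),F())
```

```text
-0.1029 6.4833 [-0.79423977  0.24146912  0.31329475]
```

View pics/top1.png

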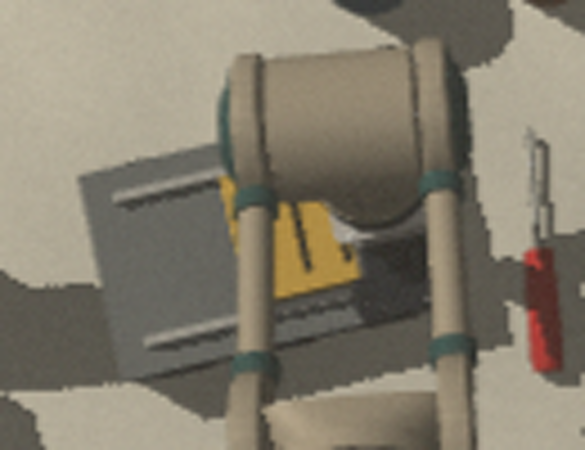

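View pics/side1.png

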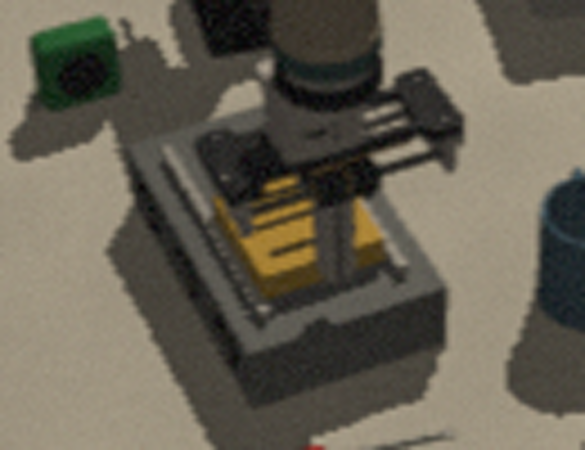

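Run:
```python
from r import *
y0=-.1029
env.line_to(W(0,y0,.070),vel=.06); b=F(); print("down",b,get_time_s())
y=y0; hit=False
yend=-.0975+.095-.008+.006
while y<yend:
    y+=.004 if y<-.016 else .0015
    env.line_to(W(0,y,.070),vel=.06); f=F()-b
    print(round(y,4),np.round(f,1))
    if abs(f[1])>7 or abs(f[2])>10: print("STOP");break
print(get_time_s(),get_tcp_pos(),W(0,y,.07))
```

```text
down [-0.47194312 -0.06505069  0.18693987] 6.8833
-0.0989 [ 0.7 -1.1  0. ]
-0.0949 [ 0.3  0.  -0.4]
-0.0909 [ 0.3  0.4 -0.2]
-0.0869 [ 1.2 -0.8  0.2]
-0.0829 [ 0.5 -1.  -0.2]
-0.0789 [-0.8 -0.9 -0.2]
-0.0749 [-0.2 -0.4 -1.4]
-0.0709 [0.1 0.1 0.3]
-0.0669 [-0.   0.  -0.3]
-0.0629 [-0.3  0.  -0.1]
-0.0589 [-0.6  0.1 -0.6]
-0.0549 [ 0.5 -1.7 -0.1]
-0.0509 [ 1.  -0.8 -0.3]
-0.0469 [-0.3 -0.4 -0. ]
-0.0429 [-0.2 -0.1  0.3]
-0.0389 [ 0.1 -0.6  0.3]
-0.0349 [ 0.1 -0.3 -0.3]
-0.0309 [ 0.3 -0.8  0.7]
-0.0269 [ 1.  -0.4  0.1]
-0.0229 [-0.1 -1.8 -0.5]
-0.0189 [ 1.  -0.1 -0.2]
-0.0149 [ 0.  -1.1 -0.8]
-0.0134 [ 0.4 -0.9 -0.3]
-0.0119 [-0.7 -2.4  0.2]
-0.0104 [-0.1 -7.3 -0.5]
STOP
13.1333 [0.55324442 0.19694852 0.07006557] [0.55281881 0.19873945 0.07      ]
```

Run:
```python
from r import *
env.line_to(W(0,-.0475,.070),vel=.1)
env.line_to(W(0,-.0475,.11),vel=.15)
for n in("top","side"):
    im=eyes.capture(n); c=proj(n,W(0,-.03,.07))[0].astype(int)
    cv2.imwrite(f"pics/{n}2.png",cv2.resize(im[c[1]-50:c[1]+50,c[0]-65:c[0]+65],None,fx=4.5,fy=4.5,interpolation=2)[:,:,::-1])
    for q in("red_guard_top","red_well","red_key_top","red_box"):print(n,q,[(d["uv"],round(d["p"],2)) for d in eyes.spot_point(n,q)[:2]])
for n in("top","side"):print(n,[(k,np.round(proj(n,W(*v))[0],1)) for k,v in dict(g=(0,.0475,.085),w=(0,-.0475,.06),k=(0,-.0475,.042),b=(0,0,0)).items()])
print(get_time_s(),F())
```

```text
top red_guard_top [([216.1, 231.2], 0.92)]
top red_well [([244.1, 225.3], 0.95), ([330.2, 166.4], 0.25)]
top red_key_top []
top red_box [([232.9, 228.0], 0.71), ([159.9, 268.6], 0.27)]
side red_guard_top [([252.4, 167.3], 0.83)]
side red_well [([263.5, 193.9], 0.93)]
side red_key_top [([270.4, 194.9], 0.42)]
side red_box [([260.2, 192.5], 0.63), ([264.5, 195.0], 0.42)]
top [('g', array([215.2, 231. ])), ('w', array([243.8, 225.1])), ('k', array([244.3, 225.6])), ('b', array([232.4, 229.9]))]
side [('g', array([253.1, 167.6])), ('w', array([264.2, 190.2])), ('k', array([264.4, 193.9])), ('b', array([259.5, 193.8]))]
14.575 [0.31070394 0.08686925 0.21123516]
```

View pics/top2.png

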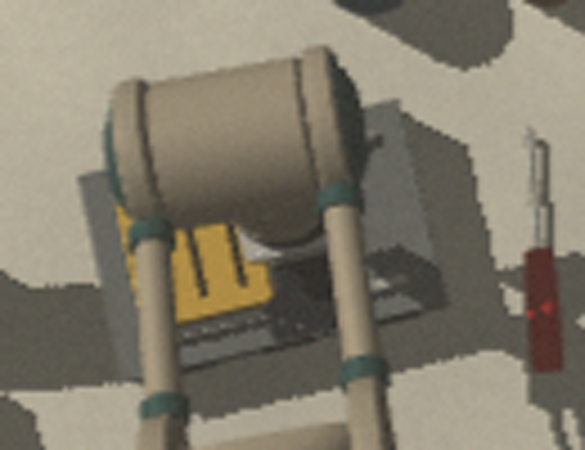

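View pics/side2.png

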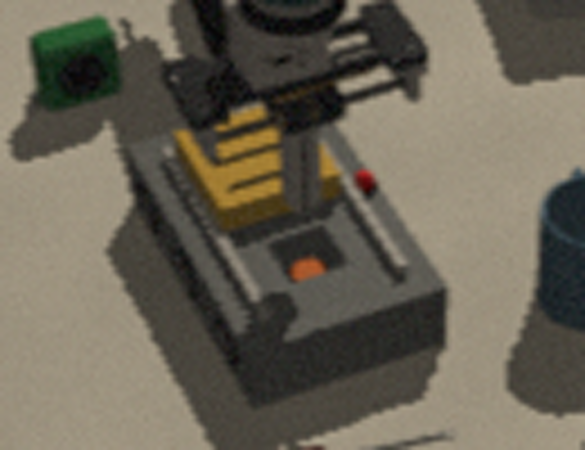

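Run:
```python
from r import *
env.line_to(W(.001,-.0475,.065),vel=.15); env.line_to(W(.001,-.0475,.046),vel=.06); b=F(); print(b)
z=.046
while z>.031:
    z-=.001
    env.line_to(W(.001,-.0475,z),vel=.03); f=F()-b
    print(round(z,4),np.round(f,1),round(get_tcp_pos()[2],4))
    if f[2]>9 or np.hypot(*f[:2])>6: print("STOP");break
for i in range(5):
    env.dwell(.3); print(np.round(F()-b,1),round(get_tcp_pos()[2],4))
print(get_time_s(),z)
im=eyes.capture("side"); c=proj("side",W(0,-.03,.07))[0].astype(int)
cv2.imwrite("pics/side3.png",cv2.resize(im[c[1]-50:c[1]+50,c[0]-65:c[0]+65],None,fx=4.5,fy=4.5,interpolation=2)[:,:,::-1])
```

```text
[0.34505898 0.86210083 0.29978002]
0.045 [-0.3 -0.4 -0.5] 0.0452
0.044 [-0.7 -0.9 -0.2] 0.044
0.043 [-0.  -0.6  0.2] 0.0429
0.042 [-0.5 -1.4  2. ] 0.0423
0.041 [0.3 0.7 2.5] 0.0411
0.04 [-0.9 -0.3  3. ] 0.0401
0.039 [ 0.5 -1.   2.7] 0.0391
0.038 [ 0.2 -1.1  4.6] 0.0381
0.037 [-0.3 -1.4  4.4] 0.0371
0.036 [-1.3 -1.   5.6] 0.0363
0.035 [-1.2 -1.2 10.4] 0.0362
STOP
[-2.  -0.8 11.6] 0.0362
[-2.6 -1.3 11.3] 0.0362
[-2.4 -1.  10.4] 0.0362
[-2.1 -0.6 10.3] 0.0362
[-0.4 -1.1 10.9] 0.0362
19.7417 0.03499999999999999
```

View pics/side3.png

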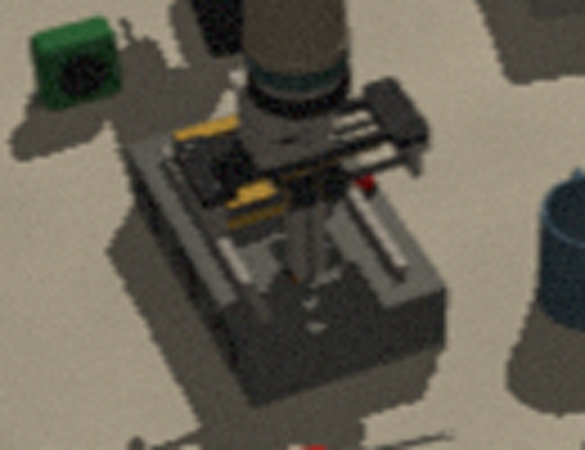

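Run:
```python
from r import *
env.line_to(W(.001,-.0475,.135),vel=.15)
env.line_to(W(0,.119,.135),vel=.2)
env.line_to(W(0,.119,.090),vel=.15);b0=F()
env.line_to(W(0,.119,.070),vel=.06); b=F(); print("down",b0,b,get_time_s())
if abs((b-b0)[2])<4:
  y=.119
  while y>.0045:
    y-=.005 if y>.018 else .0015
    env.line_to(W(0,y,.070),vel=.07); f=F()-b
    print(round(y,4),np.round(f,1))
    if abs(f[1])>7 or abs(f[2])>10: print("STOP");break
print(get_time_s(),get_tcp_pos(),W(0,y,.07))
```

```text
down [-0.03852657  0.44375396  0.71337797] [-0.68074526 -0.19658847 -0.7457486 ] 22.525
0.114 [0.8 0.3 1. ]
0.109 [-0.1  0.3  0.5]
0.104 [1.7 0.5 1.7]
0.099 [0.8 0.6 2. ]
0.094 [1.2 0.5 0.8]
0.089 [0.6 0.9 0.8]
0.084 [1.2 0.1 1. ]
0.079 [0.4 1.4 0.8]
0.074 [0.4 0.6 1.4]
0.069 [1.2 0.7 0.8]
0.064 [1.6 0.5 1. ]
0.059 [0.7 1.3 0.7]
0.054 [0.7 0.3 0.9]
0.049 [0.8 0.6 1. ]
0.044 [ 1.3 -0.3  1. ]
0.039 [0.4 0.8 0.5]
0.034 [1.8 1.  0.3]
0.029 [0.8 0.8 0.5]
0.024 [ 0.6 -0.2  0.1]
0.019 [0.1 0.1 0.3]
0.014 [0.5 0.7 0.9]
0.0125 [1.1 1.8 1.1]
0.011 [0.1 3.9 0.8]
0.0095 [-0.2  7.7  0.7]
STOP
28.525 [0.54810138 0.22024176 0.07006236] [0.5485732  0.21818128 0.07      ]
```

End stop reached where expected. Backing off, drawing clear and checking.

```bash
python3 - <<'E'
from r import *
env.line_to(W(0,.04,.070),vel=.1)
env.line_to(W(0,.04,.30),vel=.25)
env.goto(np.array([.25,.40,.35]),get_eef_rot())
env.dwell(.3)
for n in("top","side"):
    im=eyes.capture(n); cv2.imwrite(f"pics/{n}4.png",im[:,:,::-1])
    for q,k in(("red_guard","g"),("red_box","b")):
        d=eyes.silhouettes(n,q)
        d=[e for e in d if e["p"]>.3]; print(n,q,[(e["p"],e["extent"]) for e in d])
        if d: np.save(f"z_{n}_{k}.npy",d[0]["pixels"].astype(np.uint8))
print(get_time_s(),get_force(),get_tcp_pos())
E
python3 - <<'E'
import sys
sys.path.insert(0,'.')
from fit import *
M={n:[np.load(f"z_{n}_{k}.npy").astype(float) for k in"bg"] for n in("top","side")}
sc=np.array([10,10,3,10])
def cost(p): return sum(((a-b)**2).sum()/b.sum() for n in M for a,b in zip(model(n,p/sc),M[n]))
s=np.array([.552,.212,.21,.008])*sc
r=minimize(cost,s,method="Nelder-Mead",options=dict(initial_simplex=np.vstack([s]+[s+d for d in np.diag([.15,.15,.2,.15])]),xatol=1e-3,fatol=1e-4))
print(r.x/sc,r.fun)
E
```

```text
top red_guard [(0.7, [242.8, 224.7, 36.1, 35.2])]
top red_box [(0.73, [230.8, 229.1, 81.3, 67.1]), (0.46, [158.8, 270.8, 13.0, 24.4])]
side red_guard [(0.82, [264.9, 189.6, 38.1, 28.0]), (0.69, [288.4, 297.1, 86.5, 94.1])]
side red_box [(0.75, [260.3, 189.7, 67.4, 70.6])]
31.9083 [ 0.16517494 -0.2625293  -0.01276794] [0.25008079 0.39995833 0.34998977]
[ 0.55047161  0.21032049  0.21098014 -0.00182064] 0.14194836953709938
```

View pics/top4.png

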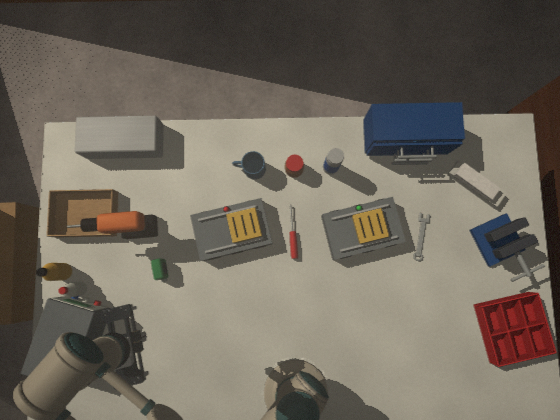

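View pics/side4.png

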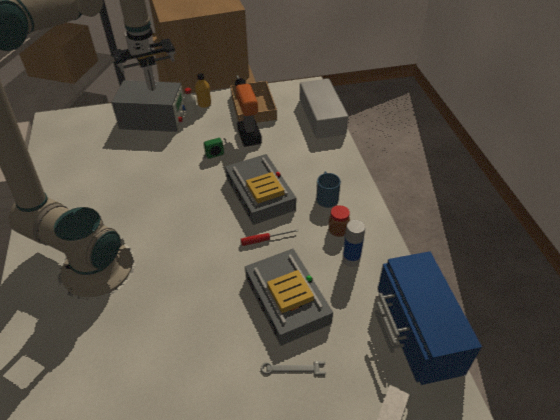

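The guard at (243,225) in the top view is shut, and the box at (231,229) has not moved. Everything else is in place and the arm is clear.

```bash
python3 -c "
from bench import *
print(hand_in(),get_time_s())"
```

```text
the job is handed in; nothing more can be done
the job is handed in; nothing more can be done
```

I reset the red-lamp box and handed the job in at about 32 s of the 54 s allowed. `hand_in()` gives no verdict, so these are my own checks:

- **Guard opened:** it started about 16 mm open. I pushed its -y face with the shut fingertips until it hit the end stop (about 7 N), where full opening was expected. The pictures showed the guard clear of the well and the orange key in view.
- **Key pressed:** the force rose from about 2 N at the first touch to about 5.6 N. It bottomed at fingertip height 36.2 mm, and I held it there for 1.5 s at 10–11 N.
- **Guard shut:** I pushed the +y face back to its end stop (about 8 N), then drew clear.
- **Final pictures:** the fitted guard opening was about -2 mm, which is shut within the measuring error. The fitted red box position was within about 2 mm of its start. By eye, the green-lamp box and the loose things looked unmoved. The wrist force was about zero.

I couldn't see whether the key came back up, because the shut guard covers it. The trained networks gave a few low-confidence false hits, which I ignored. No check failed.

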